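# Load a sample tube and slide the carriage to the magnet's detent

## Robot

A 6-joint arm with a two-finger parallel gripper is mounted at the origin on the work surface. World frame = base frame: x ahead of the robot, y to its left, z up, the work surface at z = 0. Lengths are in m, angles in rad, forces in N, time in s.
With the tool pointing down it reaches from about 0.375 to 0.975 m from the base axis. Payload 3.8 kg.
Tool frame: the origin (TCP) lies between the finger pads; the fingertips stand 25 mm ahead of it and the grasp point (between the pads) lies 6 mm ahead of it (bot.tip_extent is the distance from the TCP to the fingertips, in m); z points along the fingers, y is the direction in which the jaws open and shut (so a half turn about z gives the same grasp; the last joint's range is limited). The gripper opens to 85 mm and grips with 20 to 120 N. Pads are 22 mm wide; open, the fingers measure 114 mm over their backs; the gripper's body (76 mm by 85 mm) begins 54 mm behind the grasp point. The pads swing forward as they close: fully open they stand 13 mm farther back than shut.
Start: joints at [-1.141, 0.264, 1.604, -0, 1.274, -0.037], TCP at [0.304, -0.603, 0.256] pointing down, gripper open.
Joint ranges: [-2.63, 2.63], [-0.94, 2.18], [0.31, 2.57], [-1.31, 4.45], [0, 2.66], [-2.55, 2.55]. Speed limits (rad/s): [2.57, 2.57, 3.14, 3.14, 3.14, 3.14].

## Interface

Orientations are given as a rotation vector (axis times angle).
In Python, from plant import read_state, viewer, order, bot gives the robot as it stands. The module is installed in compiled form; this text tells all that it offers.
- The arm moves only by the tool step_arm, never from a script. Its argument "rows" is a list of rows, each an object with "dp": the shift along the tool's x, y, z in m, a list of three; "twist": the turn about the tool's z in degrees; "jaw": the finger opening in m, from 0 to 0.0854. In form: [{"dp": [tx, ty, tz], "twist": twist, "jaw": jaw}, ...]. A call has 1 to 12 rows; each row is the pose to reach, as a shift and turn from the pose commanded when the call began, along the tool's axes at that moment; what a row does not reach only later rows make up. A row lasts 1/8 s, in which the tool goes at most 62.5 mm and 10.7 degrees, less where a joint would pass 70% of its speed; a pose out of reach is approached as far as the arm can. A call with a gripper value outside its range is refused whole. The fingers move at their own pace and stop on an object; "squeeze" is the grip in N (left out, the last holds). Time passes only in rows, so rows that repeat a pose let the fingers close. It gives the time, the measured TCP pose, the force and the opening at its end, in the units of the state.
- read_state(): the state, without advancing time (a new reading comes with each control period).
- viewer.read_camera(name): name is "side" or "top"; returns a dict with "img" (384x512x3 uint8, red, green, blue), "vfov" (degrees; the focal length in pixels is half the picture's height over the tangent of half this angle, whatever the lens; pixels are square), "cx", "cy" (the principal point, pixels), "T" (4x4, takes a point from camera to world coordinates). Camera axes: x right, y up, looking along -z (the intrinsics and any distortion apply to the point x, -y, -z); pixel columns grow to the right and rows downward; lengths in m; the calibration is good to about 2 mm. A picture is of the moment at which its call begins. There is no depth.
- order.finish_job(): hands the job in, once; it reports no verdict.
The state is a dict: "time": time; "joints": joint angles; "joint_vel": joint speeds; "effort": joint torques, N m; "tool_pos": TCP position; "tool_rot": TCP orientation; "contact_force": force on the tool from outside, world axes, zero at the start; "ft_torque": the same for the moment, N m; "grip_width": finger opening in m.
Only numpy, scipy, OpenCV 4.12 (cv2) and the standard library are available. Lean on these libraries where they do the work, as an engineer would, in place of code of your own. Each camera call takes 0.05 s, during which the arm holds its last target.

## Task

Take the orange-capped sample tube out of the rack and stand it upright, fully down, in the round well of the blue rail carriage, and let go of it while the carriage is still parked well clear of the magnet. Then grip the carriage's black square handle and slide the carriage along its rail towards the white magnet until you feel its ball detent drop into the notch, the tube then standing between the poles; stop there without running past the notch, and finish while still gripping the handle with the carriage held at the notch. Leave the other two tubes, the bottle and the screwdriver where they are.

Things in the scene. Friction and masses are not known exactly. Their poses are not given: they have to be found in the camera images.
- sample_mid (a point): centre (half-way up) of the sample tube to be moved: an upright solid tube 62 mm tall, white body 22 mm in diameter with an orange cap 24 mm in diameter over the top 20 mm, 40 g. It stands in one of the rack's three holes, its foot 10 mm above the table, so the upper 37 mm stand free. Its z axis points up along the tube
- white_tube_mid (a point): centre of a tube of the same size with a white cap, in another hole of the rack; leave it alone
- green_tube_mid (a point): centre of a tube of the same size with a green cap, in another hole of the rack; leave it alone
- rack: fixed grey rack block, 170 mm along its x axis, 60 mm along y, 35 mm tall, with three holes 25 mm in diameter and 25 mm deep on its centre line, at x = -55, 0 and +55 mm; origin at the centre of its underside
- carriage: blue carriage block that slides on the rail along its own +y axis, towards the magnet; 50 mm wide (x), 145 mm long (y from -115 to +30 mm), its underside 17 mm and its top 47 mm above the table. Origin at the underside, straight below the centre of its well. Friction along the rail about 1 N; it stays where it is left
- well (a point): centre of the mouth of the round well in the carriage's top, 47 mm above the table; well 25 mm in diameter, 24 mm deep, so a seated tube has its centre 7 mm above this point and its top 85 mm above the table; x and y axes as the carriage's
- handle (a point): grip point on the carriage's upright black square handle, 90 mm behind the well (carriage -y): a post 20 by 20 mm, sides along the carriage's x and y, from 47 to 97 mm above the table; this point is on its axis at 79 mm
- notch (a point): where the centre of the well's mouth lies when the ball is in the notch: midway between the magnet's poles, 47 mm above the table; its y axis points along the rail in the sliding direction. The notch belongs to the magnet, whose place on the rail differs from start to start
- flask: white bottle with a red cap, 66 mm in diameter, 130 mm tall; origin at the centre of its underside; leave it alone
- screwdriver: screwdriver with a blue handle lying on the table, 180 mm long; leave it alone
- rail: fixed rail, 350 mm long along its y axis, the carriage's slide; the end stop leaves 15 mm or more beyond the notch. A spring ball under the well meets a low ridge 13 mm before the notch: resistance rises to some 8 to 13 N, vanishes at its crest 6 mm before the notch, then the ball pulls the carriage on into the notch, which takes about 7 N either way to leave. An equal ridge lies behind
- magnet: fixed magnet astride the rail: two white blocks 45 mm (x) by 60 mm (y) by 100 mm tall, centres 54 mm either side of the rail's middle, with red lines on their tops level with the notch, and steel poles 40 mm apart at 78 mm above the table; the carriage passes between. Origin on the table below the notch, y axis along the rail
There are look-alikes about, which are no part of the job. Of the things that look like the magnet, the larger one is meant.

How it is judged:
By the outcome, as a careful person would: the job done as asked, in the order asked, and still so for the second after the job is handed in, while the arm keeps its last pose, push and grip.
It also fails if it takes over 56 s, if anything falls off the work surface, if the arm or the gripper's body presses on something with over 40 N, if the wrist force passes 120 N, or if a joint passes its speed limit or range.

## Working session

There is one attempt and no reset: what is moved stays moved. The work goes in short steps, Python scripts to look and compute and a tool call to move; the robot and the scene stay as the last step left them, time stands still between calls to the robot, and variables do not carry over. Pictures are saved under pics/ and viewed, and the job is handed in when it is done.

Besides the shell and the picture viewer there is one more tool, called after ">>>" as a command line: name --argument value ..., lists and objects as JSON in quotes. step_arm: Moves the arm, as the interface text tells. Its arguments: {"type":"object","properties":{"rows":{"type":"array","items":{"type":"object","properties":{"dp":{"type":"array","items":{"type":"number"}},"twist":{"type":"number"},"jaw":{"type":"number"}}}},"squeeze":{"type":"number"}},"required":["rows"]}

```bash
mkdir -p pics
cat > h.py <<'E'
import numpy as np, cv2
from plant import read_state, viewer, order, bot
def shot(name,fn):
    c=viewer.read_camera(name); cv2.imwrite(fn,c["img"][:,:,::-1]); np.savez(fn[:-4]+".npz",**{k:np.array(v) for k,v in c.items()}); return c
E
python3 - <<'E'
from h import *
for n in("side","top"):
    c=shot(n,f"pics/{n}0.png"); print(n,{k:v for k,v in c.items() if k!="img"})
print(read_state(),bot.tip_extent,[a for a in dir(bot) if a[0]!='_'])
E
```

```text
side {'vfov': 54.15668853655493, 'cx': 261.0626963871731, 'cy': 191.77407551078784, 'T': array([[ 0.85724978,  0.39323941, -0.33239372,  0.30921574],
       [-0.5145443 ,  0.63022675, -0.5814279 , -0.48107586],
       [-0.01915695,  0.66946023,  0.74260084,  0.78550376],
       [ 0.        ,  0.        ,  0.        ,  1.        ]])}
top {'vfov': 42.80212337592543, 'cx': 257.64495176558086, 'cy': 198.57893995675286, 'T': array([[-0.02025598,  0.99562082, -0.09126264,  0.51024744],
       [-0.99976299, -0.01944237,  0.0097954 ,  0.07629062],
       [ 0.00797814,  0.09143942,  0.99577868,  1.2292547 ],
       [ 0.        ,  0.        ,  0.        ,  1.        ]])}
{'time': 0.1, 'joints': array([-1.14090872e+00,  2.64724278e-01,  1.60524413e+00,  1.62821816e-05,
        1.27368078e+00, -3.68891522e-02]), 'joint_vel': array([ 0.00195192, -0.00295205, -0.00151007,  0.0012284 , -0.00121632,
       -0.00165241]), 'effort': array([-2.15536465e-04, -5.16709256e+01, -3.68589127e+01, -8.88905197e-05,
        6.33980439e-03,  1.22884964e-05]), 'tool_pos': array([ 0.30351391, -0.60223568,  0.25505153]), 'tool_rot': array([-3.05445529e+00, -7.26098475e-01,  6.06326119e-04]), 'contact_force': array([ 0.42187827, -0.4481901 ,  0.04072027]), 'ft_torque': array([ 0.01271204, -0.00068974,  0.00964241]), 'grip_width': 0.08518348157411532} 0.025 ['IKError', 'tip_extent']
```

View pics/side0.png

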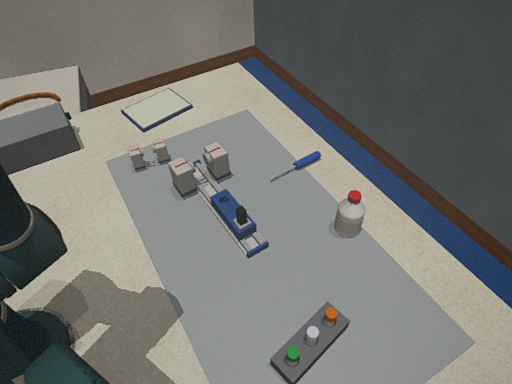

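View pics/top0.png

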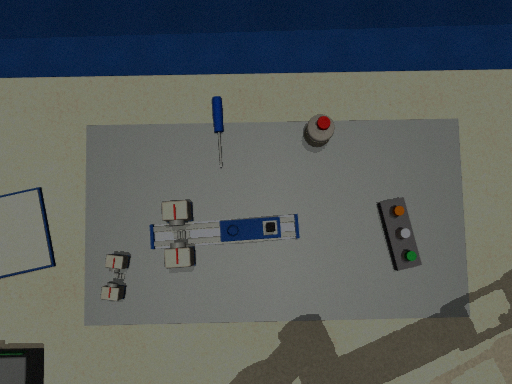

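Side view: orange cap (331,314), white cap (312,333) and green cap (293,353) in the rack; the bottle's red cap (354,196) could also be mistaken for orange. There is a large magnet (183,175)/(217,160) and a small look-alike (138,156)/(160,150). The carriage handle is at (241,214) and the well at (223,199). 
Top view: orange (399,211), white (404,233), green (410,256), red bottle cap (323,123). Large magnet (175,211)/(178,257), small one (117,262)/(113,292). Well (233,230), handle (271,227). 
My choice is the orange cap at (399,211) and the larger magnet. I'll check both in a close crop.

Run:
```python
import cv2,numpy as np
t=cv2.imread("pics/top0.png");s=cv2.imread("pics/side0.png")
a=cv2.resize(t[190:280,140:310],None,fx=4.5,fy=4.5,interpolation=cv2.INTER_CUBIC);cv2.imwrite("pics/c1.png",a)
b=np.hstack([cv2.resize(t[190:280,360:440],(400,450),interpolation=cv2.INTER_CUBIC),cv2.resize(s[295:385,265:355],(400,450)[::1],interpolation=cv2.INTER_CUBIC)]);cv2.imwrite("pics/c2.png",b)
c=cv2.resize(s[130:260,120:280],None,fx=4.5,fy=4.5,interpolation=cv2.INTER_CUBIC);cv2.imwrite("pics/c3.png",c)
```

```text
(no output)
```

View pics/c1.png

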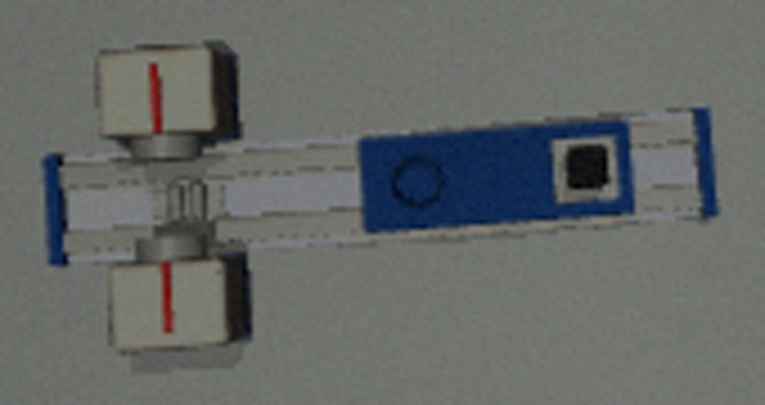

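View pics/c2.png

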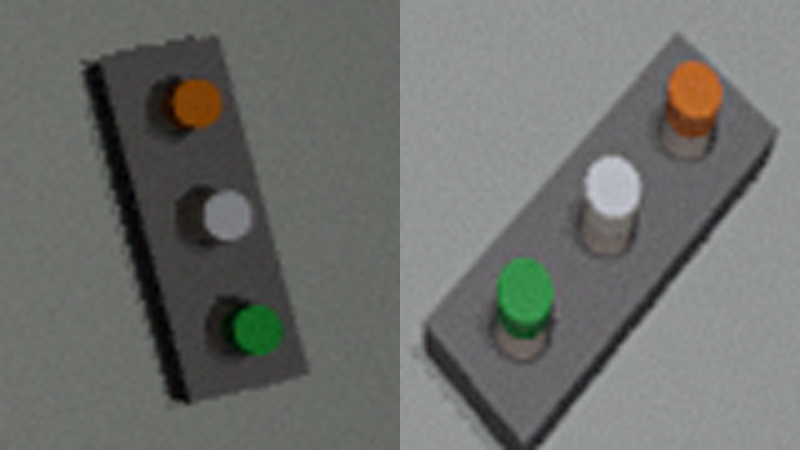

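View pics/c3.png

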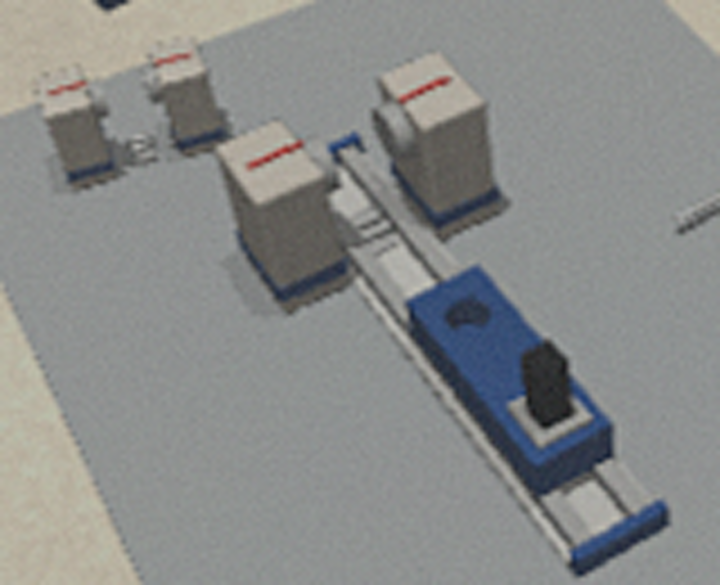

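```bash
cat >> h.py <<'E'
def load(fn): return dict(np.load(fn))
def K(c):
    h=c["img"].shape[0]; f=h/2/np.tan(np.radians(float(c["vfov"]))/2); return f
def ray(c,u,v):
    f=K(c); d=np.array([(u-c["cx"])/f,-(v-c["cy"])/f,-1.0]); T=c["T"]; return T[:3,3],T[:3,:3]@d
def plane(c,u,v,z):
    o,d=ray(c,u,v); return o+d*(z-o[2])/d[2]
def proj(c,p):
    f=K(c);T=c["T"];q=T[:3,:3].T@(np.asarray(p)-T[:3,3]); return np.array([c["cx"]+f*q[0]/-q[2],c["cy"]-f*q[1]/-q[2]])
def tri(c1,p1,c2,p2):
    o1,d1=ray(c1,*p1);o2,d2=ray(c2,*p2)
    A=np.stack([d1,-d2],1);s=np.linalg.lstsq(A,o2-o1,rcond=None)[0]
    a=o1+s[0]*d1;b=o2+s[1]*d2; return (a+b)/2,np.linalg.norm(a-b)
def blobs(mask,minA=8):
    n,l,st,ce=cv2.connectedComponentsWithStats(mask.astype(np.uint8)); return [(st[i,4],ce[i].round(2),st[i,:4]) for i in range(1,n) if st[i,4]>=minA]
E
python3 - <<'E'
from h import *
for n in("top","side"):
    c=load(f"pics/{n}0.npz"); hsv=cv2.cvtColor(c["img"],cv2.COLOR_RGB2HSV); H,S,V=[hsv[...,i].astype(int) for i in range(3)]
    print(n)
    m={"orange":(H>7)&(H<20)&(S>180)&(V>90),"green":(H>50)&(H<75)&(S>150)&(V>60),"red":((H<6)|(H>174))&(S>150)&(V>80),
       "blue":(H>105)&(H<118)&(S>150)&(V>60),"black":(V<30)}
    for k in m:
        for b in blobs(m[k],10): print(k,b[0],b[1],b[2].tolist(), plane(c,*b[1],{"orange":.072,"green":.072,"red":.1,"blue":.047,"black":.097}[k]).round(4) if b[0]<4000 else "")
E
```

```text
top
orange 71 [399.07 210.11] [395, 206, 9, 10] [ 0.5823 -0.27    0.072 ]
green 74 [411.09 255.57] [407, 251, 10, 10] [ 0.4746 -0.2934  0.072 ]
green 10 [  4.5 354. ] [0, 354, 10, 1] [0.2694 0.6533 0.072 ]
red 125 [323.58 121.89] [318, 116, 12, 13] [ 0.7917 -0.0935  0.1   ]
red 23 [174.39 212.87] [174, 205, 2, 15] [0.5844 0.2578 0.1   ]
red 28 [176.57 254.64] [176, 248, 2, 16] [0.4886 0.2532 0.1   ]
red 12 [109.33 291.17] [109, 287, 2, 10] [0.4093 0.4061 0.1   ]
blue 11 [335.82  16.64] [334, 15, 6, 5] [ 1.0737 -0.141   0.047 ]
blue 10 [343.4  17.6] [341, 15, 5, 5] [ 1.0709 -0.16    0.047 ]
blue 12 [432.42  17.  ] [430, 15, 5, 5] [ 1.0688 -0.3844  0.047 ]
blue 17 [326.82  19.88] [324, 17, 6, 8] [ 1.0656 -0.1181  0.047 ]
blue 10 [313.4  19.9] [311, 18, 6, 5] [ 1.0661 -0.0844  0.047 ]
blue 10 [218.7  21.3] [216, 20, 6, 4] [1.0664 0.1532 0.047 ]
blue 21236 [260.97  51.42] [0, 21, 512, 57] 
blue 27 [27.11 31.07] [22, 27, 10, 9] [1.049  0.6307 0.047 ]
blue 277 [217.14 113.12] [213, 97, 9, 34] [0.8317 0.1601 0.047 ]
blue 13 [ 28. 190.] [22, 189, 13, 3] [0.6503 0.6195 0.047 ]
blue 155 [ 37.5
[... 1720 characters left out ...]
9.2 294.9] [7, 293, 6, 5] [0.0451 0.0867 0.097 ]
black 15 [ 10.4 309.8] [7, 306, 9, 9] [0.0431 0.0512 0.097 ]
black 12 [ 10.92 314.75] [8, 313, 7, 5] [0.0427 0.0396 0.097 ]
black 16 [ 12.94 321.31] [10, 319, 7, 6] [0.0444 0.0234 0.097 ]
black 12 [  8.92 329.25] [7, 327, 5, 5] [0.0358 0.0106 0.097 ]
black 17 [ 14.53 329.47] [12, 326, 7, 9] [0.0449 0.0046 0.097 ]
black 38 [ 23.39 332.76] [17, 328, 14, 12] [ 0.0583 -0.0109  0.097 ]
black 16 [ 42.44 339.38] [39, 335, 7, 10] [ 0.0869 -0.0427  0.097 ]
black 10 [ 24.1 341.1] [21, 339, 7, 5] [ 0.0572 -0.0283  0.097 ]
black 16 [ 25.38 349.38] [22, 347, 9, 6] [ 0.057  -0.0456  0.097 ]
black 22 [ 35.   355.95] [30, 352, 11, 9] [ 0.0701 -0.067   0.097 ]
```

Run:
```python
from h import *
t=load("pics/top0.npz");s=load("pics/side0.npz")
# precise rectangles
def sub(c,lo,hi,roi,ch):
    pass
prs={"cap(top disc)":((399.3,210.2),(331.0,311.3),.072),"well":((232.3,229.8),(223.3,199.7),.047),"handletop":((270.1,226.9),(240.7,207.4),.097),"mag":((175.3,233.4),(197.3,156.7),.1)}
for k,(a,b,z) in prs.items():
    print(k,"tri",[np.round(x,4) for x in tri(t,a,s,b)],"top",plane(t,*a,z).round(4),"side",plane(s,*b,z).round(4))
hsv=cv2.cvtColor(t["img"],cv2.COLOR_RGB2HSV);H,S,V=[hsv[...,i].astype(int) for i in range(3)]
m=((H>105)&(H<118)&(S>150)&(V>50)).astype(np.uint8)
sub=np.zeros_like(m);sub[214:244,216:286]=m[214:244,216:286]
cn,_=cv2.findContours(sub,cv2.RETR_EXTERNAL,cv2.CHAIN_APPROX_NONE);cn=max(cn,key=cv2.contourArea)
r=cv2.minAreaRect(cn);bx=cv2.boxPoints(r);P=np.array([plane(t,*p,.047) for p in bx]);print(r,P.round(4))
# side rail long edges angle: red lines in both
g=t["img"].astype(int);red=(g[...,0]-np.maximum(g[...,1],g[...,2])).clip(0)
for roi in((200,225,168,182),(242,268,170,186)):
    y,x=np.mgrid[roi[0]:roi[1],roi[2]:roi[3]];w=red[roi[0]:roi[1],roi[2]:roi[3]]*1.;w[w<25]=0
    print("red line",(x*w).sum()/w.sum(),(y*w).sum()/w.sum(),plane(t,(x*w).sum()/w.sum(),(y*w).sum()/w.sum(),.1).round(4))
g=s["img"].astype(int);red=(g[...,0]-np.maximum(g[...,1],g[...,2])).clip(0)
for roi in((155,172,168,192),(142,158,203,226)):
    y,x=np.mgrid[roi[0]:roi[1],roi[2]:roi[3]];w=red[roi[0]:roi[1],roi[2]:roi[3]]*1.;w[w<25]=0
    print("side red line",(x*w).sum()/w.sum(),(y*w).sum()/w.sum(),plane(s,(x*w).sum()/w.sum(),(y*w).sum()/w.sum(),.1).round(4))
```

```text
cap(top disc) tri [array([ 0.5817, -0.2698,  0.074 ]), np.float64(0.0007)] top [ 0.5821 -0.2706  0.072 ] side [ 0.5821 -0.2691  0.072 ]
well tri [array([0.5437, 0.1276, 0.044 ]), np.float64(0.0016)] top [0.5443 0.1272 0.047 ] side [0.542  0.1254 0.047 ]
handletop tri [array([0.5483, 0.0376, 0.1014]), np.float64(0.0013)] top [0.5478 0.0377 0.097 ] side [0.5504 0.0407 0.097 ]
mag tri [array([0.5365, 0.2562, 0.0995]), np.float64(0.0014)] top [0.5371 0.2559 0.1   ] side [0.5357 0.2559 0.1   ]
((249.98220825195312, 228.7512664794922), (20.305408477783203, 59.420040130615234), 85.91438293457031) [[0.5667 0.1574 0.047 ]
 [0.5741 0.0142 0.047 ]
 [0.5253 0.0119 0.047 ]
 [0.518  0.1546 0.047 ]]
red line 174.08227114716107 211.47161066048668 [0.5877 0.2585 0.1   ]
red line 176.62133333333333 255.7904761904762 [0.486  0.2531 0.1   ]
side red line 180.59005457853243 163.9436021831413 [0.4862 0.2537 0.1   ]
side red line 213.973665973666 149.25987525987526 [0.5872 0.259  0.1   ]
```

```bash
cat >> h.py <<'E'
from scipy.spatial.transform import Rotation as R
def plan(p,jaw_deg=None):
    s=read_state();Rm=R.from_rotvec(s["tool_rot"]).as_matrix()
    d=Rm.T@(np.array(p)-s["tool_pos"]);y=Rm[:,1];a=np.degrees(np.arctan2(y[1],y[0]))
    tw=None
    if jaw_deg is not None:
        k=(jaw_deg-a+90)%180-90; tw=-k
    print("t",s["time"],"pos",s["tool_pos"].round(4),"jawang",round(a,2),"zax",Rm[:,2].round(4),"F",s["contact_force"].round(2),"w",round(s["grip_width"],4),"q6",s["joints"][5].round(2))
    print("dp",d.round(4),"twist",tw)
E
python3 -c "
from h import *
plan([.582,-.270,.150],-77.8)"
```

```text
t 0.1 pos [ 0.3035 -0.6022  0.2551] jawang -63.26 zax [-8.0e-04  1.9e-03 -1.0e+00] F [ 0.42 -0.45  0.04] w 0.0852 q6 -0.04
dp [ 0.3982 -0.1712  0.1054] twist 14.544069518086857
```

>>> step_arm --rows '[{"dp": [0.398,-0.171,0.02],"twist": 14.5,"jaw": 0.06},{"dp": [0.398,-0.171,0.03],"twist": 14.5,"jaw": 0.06},{"dp": [0.398,-0.171,0.04],"twist": 14.5,"jaw": 0.06},{"dp": [0.398,-0.171,0.06],"twist": 14.5,"jaw": 0.06},{"dp": [0.398,-0.171,0.08],"twist": 14.5,"jaw": 0.06},{"dp": [0.398,-0.171,0.105],"twist": 14.5,"jaw": 0.06},{"dp": [0.398,-0.171,0.105],"twist": 14.5,"jaw": 0.06},{"dp": [0.398,-0.171,0.105],"twist": 14.5,"jaw": 0.06},{"dp": [0.398,-0.171,0.105],"twist": 14.5,"jaw": 0.06},{"dp": [0.398,-0.171,0.105],"twist": 14.5,"jaw": 0.06},{"dp": [0.398,-0.171,0.105],"twist": 14.5,"jaw": 0.06}]' --squeeze 30

```text
time: 1.48
tool_pos: [0.582, -0.2727, 0.1525]
tool_rot: [3.123, 0.332, 0.002]
contact_force: [-0.9, -0.1, 0.3]
grip_width: 0.0599
```

```bash
python3 -c "
from h import *
plan([.582,-.270,.068],-77.8)
c=shot('side','pics/s1.png');d=shot('top','pics/t1.png')
a=cv2.resize(c['img'][240:384,240:400],(400,360))[:,:,::-1];b=cv2.resize(d['img'][170:270,350:450],(360,360))[:,:,::-1]
cv2.imwrite('pics/m1.png',np.hstack([a,b]))"
```

```text
t 1.475 pos [ 0.582  -0.2727  0.1525] jawang -77.87 zax [ 0.0016 -0.0011 -1.    ] F [-0.87 -0.1   0.29] w 0.0599 q6 0.88
dp [ 0.0005 -0.0027  0.0845] twist -0.06802805181243343
```

View pics/m1.png

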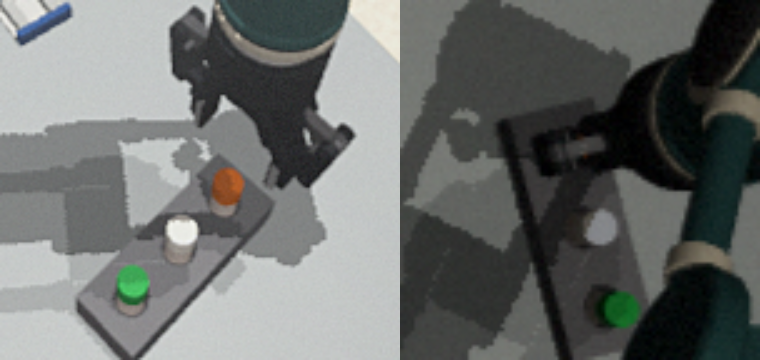

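The open jaws straddle the orange tube (crop 227,190) and sit clear of the white and green tubes. I'll descend now.

>>> step_arm --rows '[{"dp": [0,0,0],"twist": 0,"jaw": 0.06},{"dp": [0,-0.001,0.03],"twist": 0,"jaw": 0.06},{"dp": [0,-0.001,0.06],"twist": 0,"jaw": 0.06},{"dp": [0,-0.001,0.075],"twist": 0,"jaw": 0.06},{"dp": [0,-0.001,0.083],"twist": 0,"jaw": 0.06},{"dp": [0,-0.001,0.083],"twist": 0,"jaw": 0.06},{"dp": [0,-0.001,0.083],"twist": 0,"jaw": 0.06}]'

```text
time: 2.45
tool_pos: [0.5829, -0.2705, 0.0695]
tool_rot: [3.123, 0.335, 0.003]
contact_force: [-1.2, -0.8, 0.2]
grip_width: 0.06
```

```bash
python3 -c "
from h import *
plan([.582,-.270,.068],-77.8)
c=shot('side','pics/s2.png')
cv2.imwrite('pics/m2.png',cv2.resize(c['img'][240:384,240:400],(640,576))[:,:,::-1])"
```

```text
t 2.45 pos [ 0.5829 -0.2705  0.0695] jawang -77.75 zax [ 0.0019 -0.001  -1.    ] F [-1.18 -0.81  0.18] w 0.06 q6 0.88
dp [-0.0008 -0.0006  0.0015] twist 0.045895356983436386
```

View pics/m2.png

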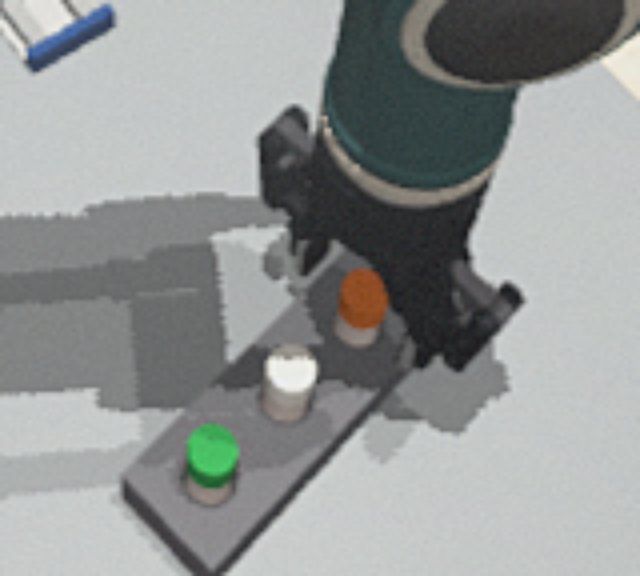

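The cap at (362,298) lies between the fingers. I'll close.

>>> step_arm --rows '[{"dp": [-0.001,0,0.001],"twist": 0,"jaw": 0.04},{"dp": [-0.001,0,0.001],"twist": 0,"jaw": 0.03},{"dp": [-0.001,0,0.001],"twist": 0,"jaw": 0.015},{"dp": [-0.001,0,0.001],"twist": 0,"jaw": 0.015},{"dp": [-0.001,0,0.001],"twist": 0,"jaw": 0.015},{"dp": [-0.001,0,0.001],"twist": 0,"jaw": 0.015}]' --squeeze 35

```text
time: 3.25
tool_pos: [0.5812, -0.2702, 0.0676]
tool_rot: [3.124, 0.335, 0.001]
contact_force: [-0.7, 0.7, 3.2]
grip_width: 0.0225
```

```bash
python3 -c "
from h import *
plan([.582,-.270,.200],-77.8)"
```

```text
t 3.25 pos [ 0.5812 -0.2702  0.0676] jawang -77.76 zax [ 4.e-04 -1.e-04 -1.e+00] F [-0.72  0.74  3.22] w 0.0225 q6 0.88
dp [ 0.0008 -0.     -0.1324] twist 0.04072162732626339
```

>>> step_arm --rows '[{"dp": [0,0,-0.01],"twist": 0,"jaw": 0.015},{"dp": [0,0,-0.03],"twist": 0,"jaw": 0.015},{"dp": [0,0,-0.06],"twist": 0,"jaw": 0.015},{"dp": [0,0,-0.09],"twist": 0,"jaw": 0.015},{"dp": [0,0,-0.12],"twist": 0,"jaw": 0.015},{"dp": [0,0,-0.12],"twist": 0,"jaw": 0.015},{"dp": [0,0,-0.12],"twist": 0,"jaw": 0.015}]'

```text
time: 4.12
tool_pos: [0.5807, -0.27, 0.1873]
tool_rot: [-3.124, -0.335, 0.0]
contact_force: [-0.2, -0.2, -0.1]
grip_width: 0.0228
```

```bash
python3 -c "
from h import *
plan([.5435,.1273,.185],-86.95)
c=shot('side','pics/s3.png')
cv2.imwrite('pics/m3.png',cv2.resize(c['img'][200:384,240:440],(640,589))[:,:,::-1])"
```

```text
t 4.125 pos [ 0.5807 -0.27    0.1873] jawang -77.76 zax [-1.e-04  1.e-04 -1.e+00] F [-0.19 -0.22 -0.11] w 0.0228 q6 0.88
dp [ 0.0479 -0.3962  0.0024] twist 9.192897474856522
```

View pics/m3.png

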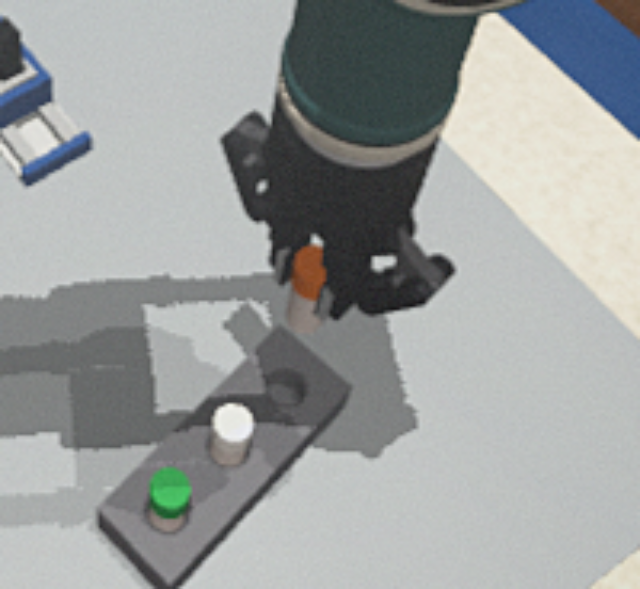

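The tube is lifted (cap 310,268, body 302,310), its hole is empty at (287,388), and the others are still in place. Next I move above the well.

>>> step_arm --rows '[{"dp": [0.005,-0.04,0],"twist": 1,"jaw": 0.015},{"dp": [0.012,-0.1,0],"twist": 3,"jaw": 0.015},{"dp": [0.019,-0.16,0],"twist": 4,"jaw": 0.015},{"dp": [0.027,-0.22,0],"twist": 5,"jaw": 0.015},{"dp": [0.034,-0.28,0],"twist": 7,"jaw": 0.015},{"dp": [0.041,-0.34,0],"twist": 8,"jaw": 0.015},{"dp": [0.046,-0.38,0.001],"twist": 9.2,"jaw": 0.015},{"dp": [0.048,-0.396,0.002],"twist": 9.2,"jaw": 0.015},{"dp": [0.048,-0.396,0.002],"twist": 9.2,"jaw": 0.015},{"dp": [0.048,-0.396,0.002],"twist": 9.2,"jaw": 0.015},{"dp": [0.048,-0.396,0.002],"twist": 9.2,"jaw": 0.015}]'

```text
time: 5.55
tool_pos: [0.5442, 0.1256, 0.1852]
tool_rot: [3.14, 0.081, -0.0]
contact_force: [-0.1, -1.0, 0.3]
grip_width: 0.0231
```

```bash
python3 -c "
from h import *
plan([.5435,.1273,.115],-86.95)
c=shot('side','pics/s4.png');d=shot('top','pics/t4.png')
a=cv2.resize(c['img'][120:270,140:300],(400,375))[:,:,::-1];b=cv2.resize(d['img'][180:280,190:290],(375,375))[:,:,::-1]
cv2.imwrite('pics/m4.png',np.hstack([a,b]))"
```

```text
t 5.55 pos [0.5442 0.1256 0.1852] jawang -87.06 zax [-2.e-04 -4.e-04 -1.e+00] F [-0.1  -1.    0.31] w 0.0231 q6 1.7
dp [-0.0006 -0.0018  0.0702] twist -0.10563274700783154
```

View pics/m4.png

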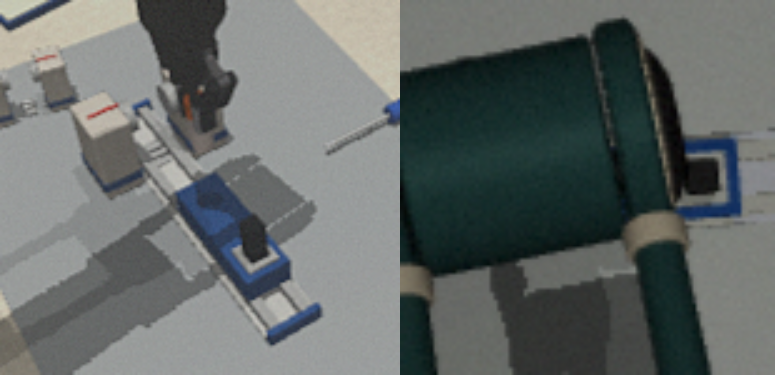

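>>> step_arm --rows '[{"dp": [-0.0005,-0.001,0.03],"twist": 0,"jaw": 0.015},{"dp": [-0.0005,-0.001,0.06],"twist": 0,"jaw": 0.015},{"dp": [-0.0005,-0.001,0.075],"twist": 0,"jaw": 0.015},{"dp": [-0.0005,-0.001,0.075],"twist": 0,"jaw": 0.015},{"dp": [-0.0005,-0.001,0.075],"twist": 0,"jaw": 0.015},{"dp": [-0.0005,-0.001,0.075],"twist": 0,"jaw": 0.015}]'

```text
time: 6.4
tool_pos: [0.5446, 0.1281, 0.1118]
tool_rot: [-3.14, -0.084, -0.004]
contact_force: [1.0, -0.2, 0.5]
grip_width: 0.0229
```

```bash
python3 -c "
from h import *
plan([.5435,.1273,.1],-86.95)
c=shot('side','pics/s5.png')
cv2.imwrite('pics/m5.png',cv2.resize(c['img'][140:240,170:280],(770,600)[:1]+(700,) if 0 else (660,600),interpolation=cv2.INTER_CUBIC)[:,:,::-1])
print('pix of tube axis foot/well', proj(c,[.5435,.1273,.047]), proj(c,[.5435,.1273,.052]),proj(c,[.5435,.1273,.114]))"
```

```text
t 6.4 pos [0.5446 0.1281 0.1118] jawang -86.95 zax [ 2.6e-03  5.0e-04 -1.0e+00] F [ 0.99 -0.19  0.51] w 0.0229 q6 1.7
dp [-0.0011  0.0008  0.0118] twist -0.0016685336098021253
pix of tube axis foot/well [223.48951054 198.99924143] [223.30976957 197.73912421] [220.96177654 181.27795569]
```

View pics/m5.png

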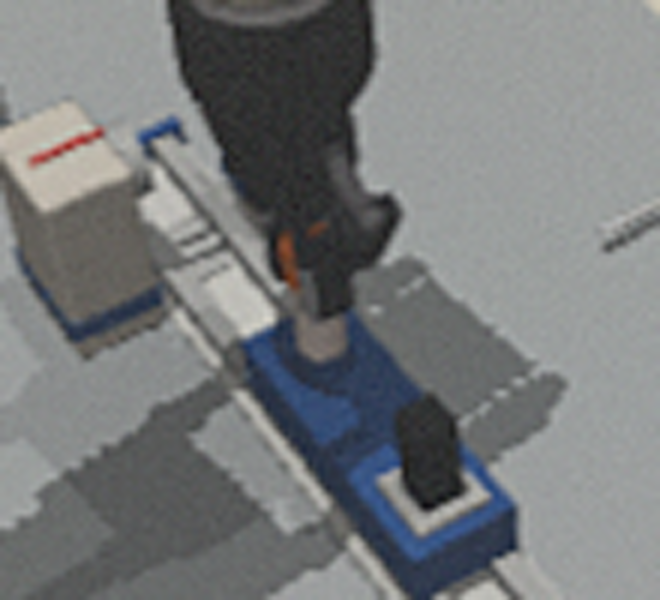

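The tube's foot (324,355 in the crop) hangs just over the well (about 319,358), roughly 1 mm off to +x. That agrees with the measured pose error, so I'll correct by 1 mm and lower slowly.

>>> step_arm --rows '[{"dp": [-0.001,0.0005,0],"twist": 0,"jaw": 0.015},{"dp": [-0.001,0.0005,0.004],"twist": 0,"jaw": 0.015},{"dp": [-0.001,0.0005,0.008],"twist": 0,"jaw": 0.015},{"dp": [-0.001,0.0005,0.012],"twist": 0,"jaw": 0.015},{"dp": [-0.001,0.0005,0.014],"twist": 0,"jaw": 0.015},{"dp": [-0.001,0.0005,0.014],"twist": 0,"jaw": 0.015}]'

```text
time: 7.2
tool_pos: [0.5422, 0.1274, 0.0959]
tool_rot: [3.14, 0.083, -0.001]
contact_force: [0.4, -0.3, -1.3]
grip_width: 0.0229
```

```bash
python3 -c "
from h import *
plan([.5435,.1273,.081],-86.95)
print(read_state()['ft_torque'])
c=shot('side','pics/s6.png')
cv2.imwrite('pics/m6.png',cv2.resize(c['img'][140:240,170:280],(660,600),interpolation=cv2.INTER_CUBIC)[:,:,::-1])"
```

```text
t 7.2 pos [0.5422 0.1274 0.0959] jawang -86.95 zax [-6.e-04 -1.e-04 -1.e+00] F [ 0.37 -0.3  -1.34] w 0.0229 q6 1.7
dp [0.0013 0.0001 0.0149] twist -0.004395591440996327
[-0.01432519  0.03661985 -0.07736536]
```

View pics/m6.png

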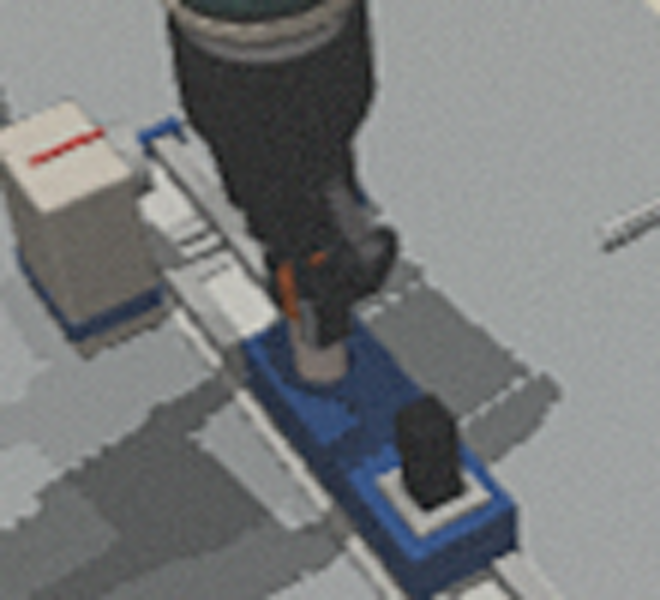

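The foot is about 9 mm into the well with no contact force. Continuing down.

>>> step_arm --rows '[{"dp": [0.0005,0,0.004],"twist": 0,"jaw": 0.015},{"dp": [0.0005,0,0.008],"twist": 0,"jaw": 0.015},{"dp": [0.0005,0,0.012],"twist": 0,"jaw": 0.015},{"dp": [0.0005,0,0.0145],"twist": 0,"jaw": 0.015},{"dp": [0.0005,0,0.0155],"twist": 0,"jaw": 0.015},{"dp": [0.0005,0,0.0155],"twist": 0,"jaw": 0.015}]'

```text
time: 8.0
tool_pos: [0.543, 0.1274, 0.0808]
tool_rot: [-3.14, -0.083, -0.0]
contact_force: [0.5, -0.6, -0.3]
grip_width: 0.0226
```

```bash
python3 -c "
from h import *
plan([.5435,.1273,.081],-86.95)
c=shot('side','pics/s7.png')
cv2.imwrite('pics/m7.png',cv2.resize(c['img'][140:240,170:280],(660,600),interpolation=cv2.INTER_CUBIC)[:,:,::-1])"
```

```text
t 8.0 pos [0.543  0.1274 0.0808] jawang -86.95 zax [ 1.e-04  0.e+00 -1.e+00] F [ 0.55 -0.56 -0.33] w 0.0226 q6 1.7
dp [ 0.0005  0.0002 -0.0002] twist -0.004270646769711561
```

View pics/m7.png

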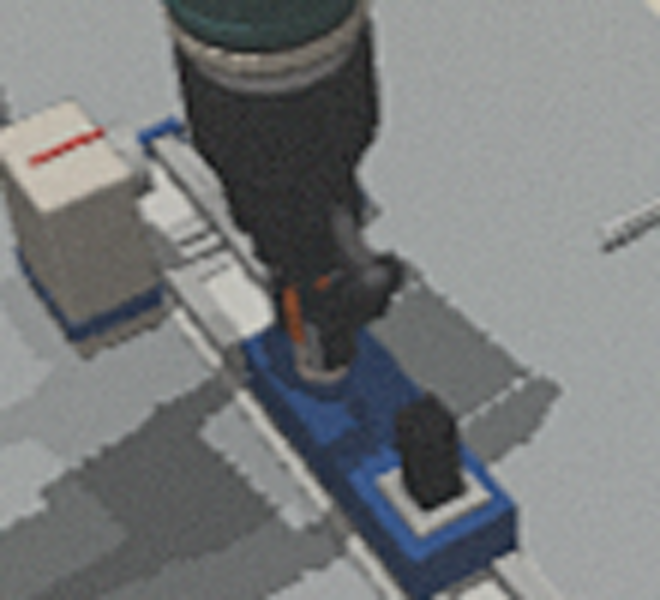

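>>> step_arm --rows '[{"dp": [0,0,0.001],"twist": 0,"jaw": 0.015},{"dp": [0,0,0.0015],"twist": 0,"jaw": 0.015},{"dp": [0,0,0.0015],"twist": 0,"jaw": 0.015}]'

```text
time: 8.43
tool_pos: [0.5436, 0.1275, 0.0805]
tool_rot: [-3.14, -0.084, -0.002]
contact_force: [-1.8, -0.6, 6.6]
grip_width: 0.0231
```

There's 6.6 N of upward reaction, so the tube is on the bottom. Release, then rise.

>>> step_arm --rows '[{"dp": [0,0,-0.001],"twist": 0,"jaw": 0.03},{"dp": [0,0,-0.001],"twist": 0,"jaw": 0.045},{"dp": [0,0,-0.001],"twist": 0,"jaw": 0.055},{"dp": [0,0,-0.001],"twist": 0,"jaw": 0.055},{"dp": [0,0,-0.02],"twist": 0,"jaw": 0.055},{"dp": [0,0,-0.05],"twist": 0,"jaw": 0.055},{"dp": [0,0,-0.08],"twist": 0,"jaw": 0.055},{"dp": [0,0,-0.08],"twist": 0,"jaw": 0.055},{"dp": [0,0,-0.08],"twist": 0,"jaw": 0.055}]'

```text
time: 9.55
tool_pos: [0.5428, 0.1274, 0.1595]
tool_rot: [-3.14, -0.083, -0.001]
contact_force: [-0.6, -0.1, -0.0]
grip_width: 0.055
```

```bash
python3 -c "
from h import *
plan([.5482,.0376,.16],-86.95)
c=shot('side','pics/s8.png')
cv2.imwrite('pics/m8.png',cv2.resize(c['img'][140:240,170:280],(660,600),interpolation=cv2.INTER_CUBIC)[:,:,::-1])
hsv=cv2.cvtColor(c['img'],cv2.COLOR_RGB2HSV);H,S,V=[hsv[...,i].astype(int) for i in range(3)]
print(blobs((H>5)&(H<22)&(S>150)&(V>60),20)); print(proj(c,[.5435,.1273,.085]),proj(c,[.5435,.1273,.075]))"
```

```text
t 9.55 pos [0.5428 0.1274 0.1595] jawang -86.95 zax [ 4.e-04  1.e-04 -1.e+00] F [-0.62 -0.1  -0.01] w 0.055 q6 1.7
dp [ 0.0006  0.09   -0.0005] twist -0.004270579696139976
[(np.int32(189), array([28.7 , 97.81]), array([ 0, 93, 59, 15], dtype=int32)), (np.int32(67), array([222.31, 191.64]), array([218, 187,   9,  11], dtype=int32)), (np.int32(28), array([504.39, 251.46]), array([500, 247,  10,  10], dtype=int32))]
[222.08830804 189.17577506] [222.46503857 191.81693487]
```

View pics/m8.png

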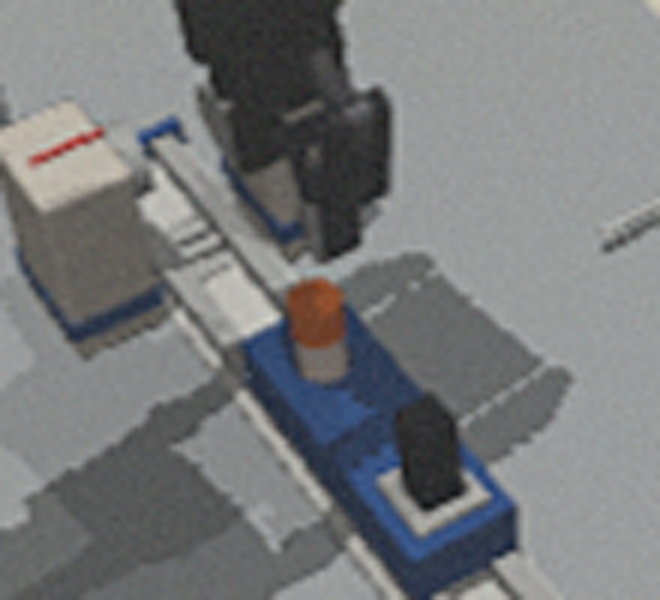

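The tube stands upright and seated in the well (cap at 316,312 in the crop), released, and the carriage has not moved. Next is the handle.

>>> step_arm --rows '[{"dp": [0.0005,0.04,0],"twist": 0,"jaw": 0.05},{"dp": [0.0005,0.08,0],"twist": 0,"jaw": 0.05},{"dp": [0.0005,0.09,0],"twist": 0,"jaw": 0.05},{"dp": [0.0005,0.09,0],"twist": 0,"jaw": 0.05},{"dp": [0.0005,0.09,0],"twist": 0,"jaw": 0.05},{"dp": [0.0005,0.09,0.015],"twist": 0,"jaw": 0.05},{"dp": [0.0005,0.09,0.025],"twist": 0,"jaw": 0.05},{"dp": [0.0005,0.09,0.025],"twist": 0,"jaw": 0.05}]'

```text
time: 10.6
tool_pos: [0.5468, 0.038, 0.1323]
tool_rot: [-3.14, -0.084, 0.006]
contact_force: [-0.2, -0.3, -0.4]
grip_width: 0.0503
```

```bash
python3 -c "
from h import *
plan([.5482,.0376,.085],-86.95)
c=shot('side','pics/s9.png')
cv2.imwrite('pics/m9.png',cv2.resize(c['img'][150:250,180:290],(660,600),interpolation=cv2.INTER_CUBIC)[:,:,::-1])"
```

```text
t 10.6 pos [0.5468 0.038  0.1323] jawang -86.92 zax [-0.0036 -0.     -1.    ] F [-0.16 -0.28 -0.4 ] w 0.0503 q6 1.54
dp [0.0016 0.0004 0.0473] twist 0.03220354252869129
```

View pics/m9.png

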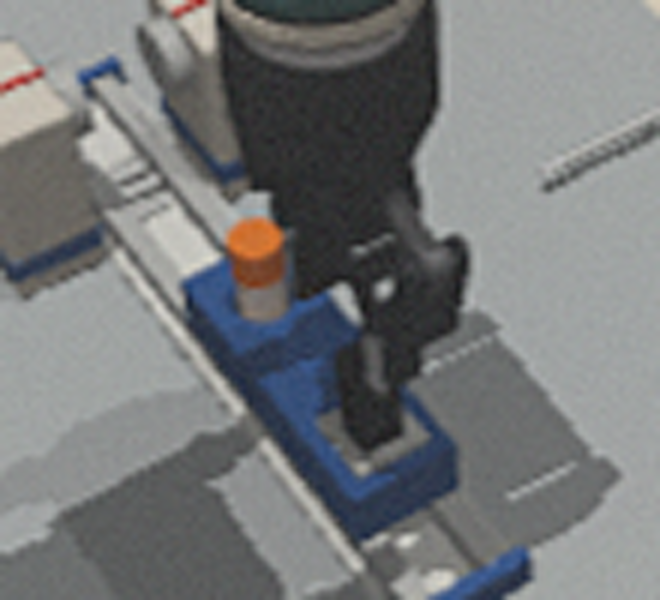

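The handle (375,395 in the crop) is below and between the fingers. Going down.

>>> step_arm --rows '[{"dp": [0.001,0,0.01],"twist": 0,"jaw": 0.05},{"dp": [0.001,0,0.025],"twist": 0,"jaw": 0.05},{"dp": [0.001,0,0.04],"twist": 0,"jaw": 0.05},{"dp": [0.001,0,0.048],"twist": 0,"jaw": 0.05},{"dp": [0.001,0,0.048],"twist": 0,"jaw": 0.05},{"dp": [0.001,0,0.048],"twist": 0,"jaw": 0.05}]'

```text
time: 11.4
tool_pos: [0.5496, 0.0376, 0.0866]
tool_rot: [-3.14, -0.083, -0.001]
contact_force: [1.2, 0.0, 0.5]
grip_width: 0.0501
```

```bash
python3 -c "
from h import *
plan([.5482,.0376,.085],-86.95)
c=shot('side','pics/s10.png')
cv2.imwrite('pics/m10.png',cv2.resize(c['img'][150:250,180:290],(660,600),interpolation=cv2.INTER_CUBIC)[:,:,::-1])"
```

```text
t 11.4 pos [0.5496 0.0376 0.0866] jawang -86.96 zax [ 6.e-04  0.e+00 -1.e+00] F [1.19 0.01 0.52] w 0.0501 q6 1.54
dp [-0.0014 -0.0001  0.0016] twist -0.008415995797733444
```

View pics/m10.png

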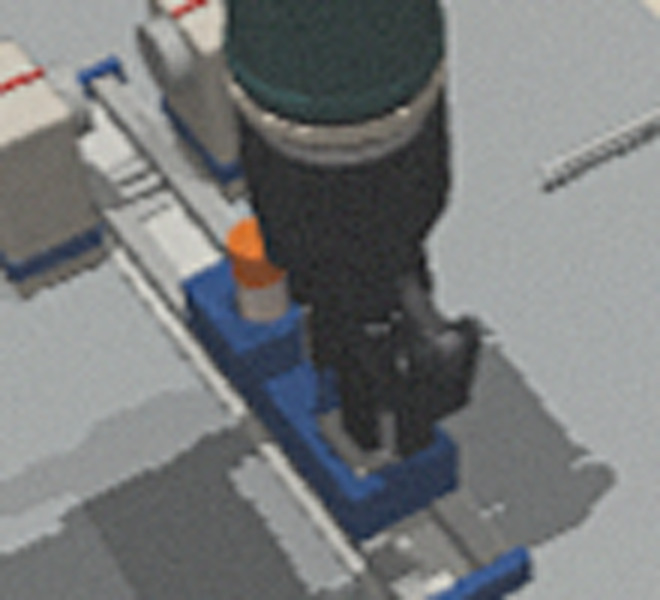

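The handle stands between the fingers. I'll grip it firmly.

>>> step_arm --rows '[{"dp": [-0.001,0,0.001],"twist": 0,"jaw": 0.035},{"dp": [-0.001,0,0.001],"twist": 0,"jaw": 0.025},{"dp": [-0.001,0,0.001],"twist": 0,"jaw": 0.012},{"dp": [-0.001,0,0.001],"twist": 0,"jaw": 0.012},{"dp": [-0.001,0,0.001],"twist": 0,"jaw": 0.012},{"dp": [-0.001,0,0.001],"twist": 0,"jaw": 0.012}]' --squeeze 60

```text
time: 12.2
tool_pos: [0.5483, 0.0375, 0.0857]
tool_rot: [3.14, 0.084, 0.0]
contact_force: [-1.5, -1.4, 5.5]
grip_width: 0.0192
```

```bash
python3 -c "
from h import *
plan([.5482-.0532*.1,.0376+.9986*.1,.0855],-86.95)"
```

```text
t 12.2 pos [0.5483 0.0375 0.0857] jawang -86.95 zax [ 2.e-04 -1.e-04 -1.e+00] F [-1.52 -1.4   5.54] w 0.0192 q6 1.54
dp [-1.000e-04 -1.001e-01  2.000e-04] twist -0.0015688410476997205
```

Gripped at 19 mm. The measured travel to the notch is about 129 mm, so the ridge should start near 116 and crest near 123. First I'll slide 105 mm smoothly.

>>> step_arm --rows '[{"dp": [0,-0.005,0],"twist": 0,"jaw": 0.012},{"dp": [0,-0.018,0],"twist": 0,"jaw": 0.012},{"dp": [0,-0.033,0],"twist": 0,"jaw": 0.012},{"dp": [0,-0.048,0],"twist": 0,"jaw": 0.012},{"dp": [0,-0.063,0],"twist": 0,"jaw": 0.012},{"dp": [0,-0.078,0],"twist": 0,"jaw": 0.012},{"dp": [0,-0.09,0],"twist": 0,"jaw": 0.012},{"dp": [0,-0.1,0],"twist": 0,"jaw": 0.012},{"dp": [0,-0.105,0],"twist": 0,"jaw": 0.012},{"dp": [0,-0.105,0],"twist": 0,"jaw": 0.012},{"dp": [0,-0.105,0],"twist": 0,"jaw": 0.012}]'

```text
time: 13.58
tool_pos: [0.5428, 0.1429, 0.0857]
tool_rot: [-3.14, -0.084, -0.001]
contact_force: [-1.4, 0.9, 5.3]
grip_width: 0.0191
```

```bash
python3 -c "
from h import *
plan([.5482-.0532*.129,.0376+.9986*.129,.0857],-86.95)
c=shot('side','pics/s11.png')
cv2.imwrite('pics/m11.png',cv2.resize(c['img'][130:230,150:260],(660,600),interpolation=cv2.INTER_CUBIC)[:,:,::-1])"
```

```text
t 13.575 pos [0.5428 0.1429 0.0857] jawang -86.95 zax [ 4.e-04  7.e-04 -1.e+00] F [-1.37  0.94  5.29] w 0.0191 q6 1.73
dp [-0.0002 -0.0235  0.    ] twist 0.0004905818181129007
```

View pics/m11.png

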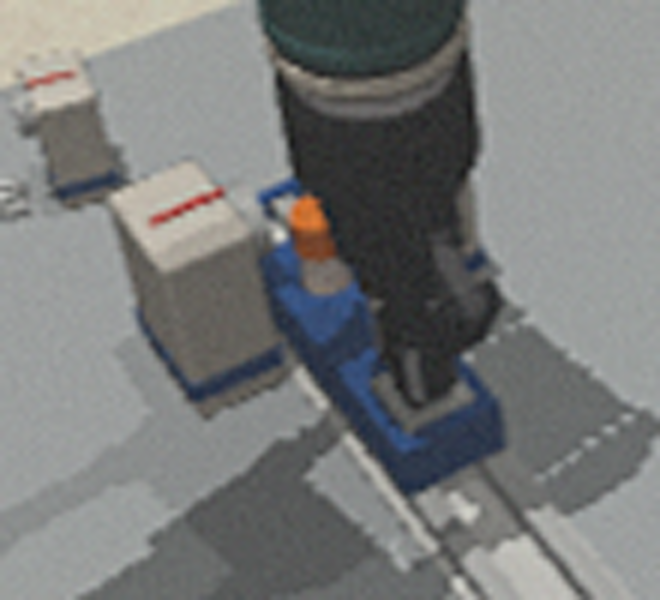

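The carriage and tube slid along together and the force is low (about 1 N). Now short steps, feeling the force along +y.

>>> step_arm --rows '[{"dp": [0,-0.003,0],"twist": 0,"jaw": 0.012},{"dp": [0,-0.006,0],"twist": 0,"jaw": 0.012},{"dp": [0,-0.009,0],"twist": 0,"jaw": 0.012},{"dp": [0,-0.009,0],"twist": 0,"jaw": 0.012}]'

```text
time: 14.12
tool_pos: [0.5424, 0.1517, 0.0857]
tool_rot: [-3.14, -0.084, -0.001]
contact_force: [-1.4, 0.5, 5.8]
grip_width: 0.0193
```

>>> step_arm --rows '[{"dp": [0,-0.002,0],"twist": 0,"jaw": 0.012},{"dp": [0,-0.002,0],"twist": 0,"jaw": 0.012}]'

```text
time: 14.38
tool_pos: [0.5423, 0.1524, 0.0857]
tool_rot: [3.139, 0.084, 0.0]
contact_force: [-0.7, -5.8, 6.0]
grip_width: 0.0198
```

>>> step_arm --rows '[{"dp": [0,-0.002,0],"twist": 0,"jaw": 0.012},{"dp": [0,-0.002,0],"twist": 0,"jaw": 0.012}]'

```text
time: 14.62
tool_pos: [0.5423, 0.1528, 0.0858]
tool_rot: [3.136, 0.084, 0.0]
contact_force: [-1.3, -11.6, 7.7]
grip_width: 0.0192
```

>>> step_arm --rows '[{"dp": [0,-0.0015,0],"twist": 0,"jaw": 0.012},{"dp": [0,-0.0015,0],"twist": 0,"jaw": 0.012}]'

```text
time: 14.88
tool_pos: [0.5422, 0.1537, 0.0857]
tool_rot: [3.136, 0.084, -0.0]
contact_force: [-1.7, -13.6, 8.3]
grip_width: 0.019
```

The ridge met me at y≈0.152, so the notch should be at y≈0.165. Continuing in small steps.

>>> step_arm --rows '[{"dp": [0,-0.001,0],"twist": 0,"jaw": 0.012},{"dp": [0,-0.001,0],"twist": 0,"jaw": 0.012}]'

```text
time: 15.12
tool_pos: [0.5421, 0.1562, 0.0858]
tool_rot: [3.138, 0.083, 0.0]
contact_force: [-0.9, -6.4, 6.4]
grip_width: 0.0193
```

>>> step_arm --rows '[{"dp": [0,-0.001,0],"twist": 0,"jaw": 0.012},{"dp": [0,-0.001,0],"twist": 0,"jaw": 0.012}]'

```text
time: 15.38
tool_pos: [0.542, 0.1579, 0.0857]
tool_rot: [3.139, 0.083, 0.0]
contact_force: [-2.5, -4.7, 6.8]
grip_width: 0.0191
```

>>> step_arm --rows '[{"dp": [0,-0.001,0],"twist": 0,"jaw": 0.012},{"dp": [0,-0.001,0],"twist": 0,"jaw": 0.012}]'

```text
time: 15.62
tool_pos: [0.5419, 0.1595, 0.0857]
tool_rot: [3.14, 0.083, 0.001]
contact_force: [-1.6, -0.9, 6.5]
grip_width: 0.0193
```

The crest is at about y=0.159. Now onward 1 mm at a time toward 0.165.

>>> step_arm --rows '[{"dp": [0,-0.001,0],"twist": 0,"jaw": 0.012},{"dp": [0,-0.001,0],"twist": 0,"jaw": 0.012}]'

```text
time: 15.88
tool_pos: [0.5418, 0.161, 0.0857]
tool_rot: [-3.14, -0.083, -0.001]
contact_force: [-1.8, -0.1, 6.4]
grip_width: 0.0194
```

>>> step_arm --rows '[{"dp": [0,-0.001,0],"twist": 0,"jaw": 0.012},{"dp": [0,-0.001,0],"twist": 0,"jaw": 0.012}]'

```text
time: 16.12
tool_pos: [0.5418, 0.1622, 0.0857]
tool_rot: [-3.14, -0.083, -0.001]
contact_force: [-2.3, 0.1, 6.0]
grip_width: 0.0193
```

>>> step_arm --rows '[{"dp": [0,-0.001,0],"twist": 0,"jaw": 0.012},{"dp": [0,-0.001,0],"twist": 0,"jaw": 0.012}]'

```text
time: 16.38
tool_pos: [0.5417, 0.1636, 0.0857]
tool_rot: [-3.139, -0.083, -0.001]
contact_force: [-2.6, 2.6, 5.8]
grip_width: 0.0198
```

>>> step_arm --rows '[{"dp": [0,-0.001,0],"twist": 0,"jaw": 0.012},{"dp": [0,-0.001,0],"twist": 0,"jaw": 0.012},{"dp": [0,-0.001,0],"twist": 0,"jaw": 0.012}]'

```text
time: 16.75
tool_pos: [0.5417, 0.1639, 0.0857]
tool_rot: [-3.14, -0.084, -0.001]
contact_force: [-2.4, -1.1, 5.8]
grip_width: 0.0192
```

>>> step_arm --rows '[{"dp": [0,-0.001,0],"twist": 0,"jaw": 0.012},{"dp": [0,-0.001,0],"twist": 0,"jaw": 0.012},{"dp": [0,-0.001,0],"twist": 0,"jaw": 0.012}]'

```text
time: 17.12
tool_pos: [0.5417, 0.1642, 0.0857]
tool_rot: [3.139, 0.084, 0.0]
contact_force: [-1.9, -4.7, 6.3]
grip_width: 0.0193
```

```bash
python3 -c "
from h import *
plan([.5368+.0532*.09,.256-.9986*.09,.0857],-86.95)
c=shot('side','pics/s12.png');d=shot('top','pics/t12.png')
cv2.imwrite('pics/m12.png',np.hstack([cv2.resize(x['img'][r:r+80,q:q+80],(400,400),interpolation=cv2.INTER_CUBIC)[:,:,::-1] for x,r,q in((c,130,160),(d,195,140))]))
print(proj(c,[.5368,.256,.085]),proj(c,[.5368,.256,.05]))"
```

```text
t 17.125 pos [0.5417 0.1642 0.0857] jawang -86.95 zax [ 3.e-04 -1.e-03 -1.e+00] F [-1.89 -4.72  6.34] w 0.0193 q6 1.77
dp [ 0.    -0.002  0.   ] twist 0.0007721639622531029
[198.46759414 160.59033433] [200.25618301 169.73938597]
```

View pics/m12.png

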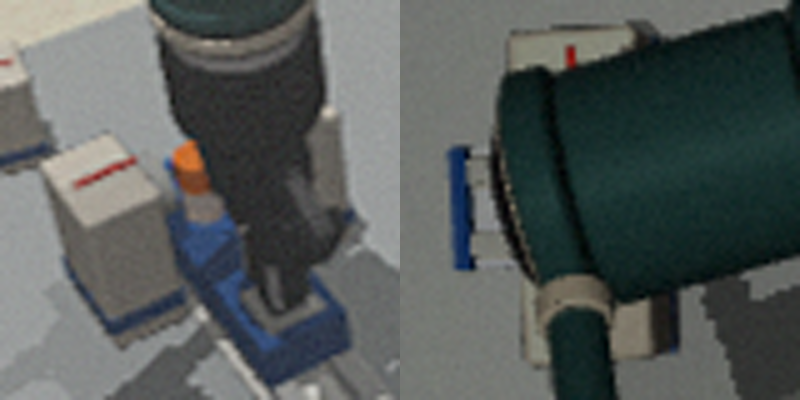

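The last readings are consistent with the ball in the notch. At y≈0.1636 the carriage snapped ahead of the command (+2.6 N), and 2 mm more command moved it only 0.6 mm and reached −4.7 N. The side crop shows the tube (cap 188,165) between the poles beside the red line. I'll back off the push and check that it holds in the other direction too.

>>> step_arm --rows '[{"dp": [0,0.001,0],"twist": 0,"jaw": 0.012},{"dp": [0,0.002,0],"twist": 0,"jaw": 0.012},{"dp": [0,0.002,0],"twist": 0,"jaw": 0.012},{"dp": [0,0.002,0],"twist": 0,"jaw": 0.012}]'

```text
time: 17.73
tool_pos: [0.5417, 0.1638, 0.0857]
tool_rot: [-3.139, -0.083, -0.001]
contact_force: [-2.0, 3.4, 5.3]
grip_width: 0.0194
```

>>> step_arm --rows '[{"dp": [0,-0.0005,0],"twist": 0,"jaw": 0.012},{"dp": [0,-0.0005,0],"twist": 0,"jaw": 0.012},{"dp": [0,-0.0005,0],"twist": 0,"jaw": 0.012}]'

```text
time: 18.1
tool_pos: [0.5417, 0.1639, 0.0857]
tool_rot: [-3.14, -0.083, -0.001]
contact_force: [-1.7, 1.0, 4.5]
grip_width: 0.0196
```

```bash
python3 -c "
from h import *
plan([.5368+.0532*.09,.256-.9986*.09,.0857],-86.95)
c=shot('side','pics/s13.png')
cv2.imwrite('pics/m13.png',cv2.resize(c['img'][130:190,160:240],(800,600),interpolation=cv2.INTER_CUBIC)[:,:,::-1])
for y in(-.004,-.002,0,.002):
  p=np.array([.5368-.0532*y,.256+.9986*y,0]); print(y,[proj(c,p+[-.012*1*np.cos(.0532),-.012*np.sin(.0532),z]).round(2) for z in(.085,.066)], 'body L',proj(c,p+[-.011*.857,-.011*-.5145,.05]).round(2),'body R',proj(c,p+[.011*.857,.011*-.5145,.05]).round(2),'cap L',proj(c,p+[-.012*.857,.012*.5145,.075]).round(2))"
```

```text
t 18.1 pos [0.5417 0.1639 0.0857] jawang -86.96 zax [ 4.e-04  8.e-04 -1.e+00] F [-1.69  0.99  4.52] w 0.0196 q6 1.77
dp [ 0.     -0.0023  0.    ] twist -0.006765829622182196
-0.004 [array([195.22, 163.17]), array([196.25, 168.19])] body L [197.   170.62] body R [204.86 170.51] cap L [195.3  164.14]
-0.002 [array([194.88, 162.76]), array([195.91, 167.78])] body L [196.67 170.2 ] body R [204.52 170.1 ] cap L [194.97 163.72]
0 [array([194.54, 162.34]), array([195.58, 167.36])] body L [196.34 169.79] body R [204.18 169.69] cap L [194.63 163.31]
0.002 [array([194.2 , 161.93]), array([195.24, 166.95])] body L [196.01 169.38] body R [203.84 169.27] cap L [194.3 162.9]
```

View pics/m13.png

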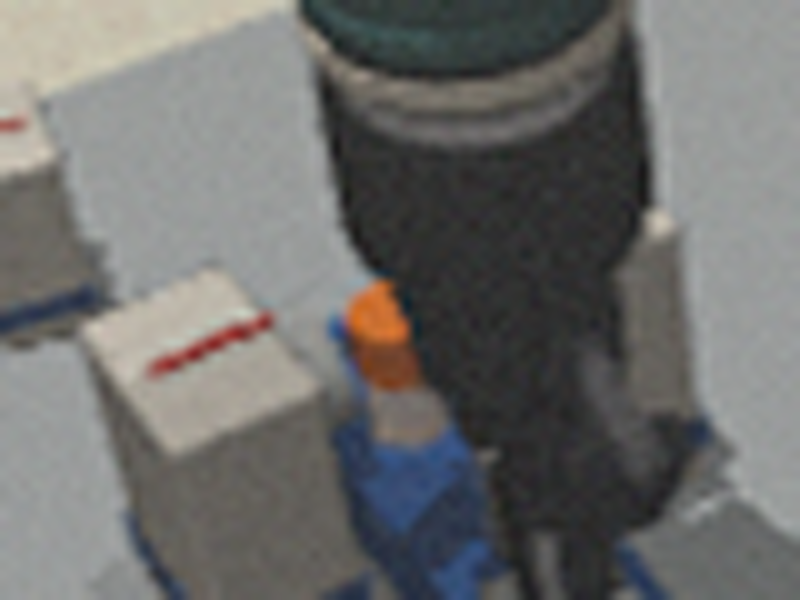

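It's trapped in both directions: the carriage stays at y≈0.164 from −4.7 N to +3.4 N, well beyond the 1 N of friction. The tube is upright, with its cap's left edge at 345 in the crop, about pixel 194.5 against 194.6 predicted for the notch. One last steady hold, then I hand in.

>>> step_arm --rows '[{"dp": [0,-0.0003,0],"twist": 0,"jaw": 0.012},{"dp": [0,-0.0003,0],"twist": 0,"jaw": 0.012},{"dp": [0,-0.0003,0],"twist": 0,"jaw": 0.012}]'

```text
time: 18.52
tool_pos: [0.5417, 0.1639, 0.0857]
tool_rot: [-3.14, -0.083, -0.001]
contact_force: [-2.1, 0.6, 6.0]
grip_width: 0.0191
```

```bash
python3 -c "
from h import *
plan([.5417,.1639,.0857]); print(order.finish_job())"
```

```text
t 18.525 pos [0.5417 0.1639 0.0857] jawang -86.95 zax [ 4.e-04  4.e-04 -1.e+00] F [-2.08  0.58  5.99] w 0.0191 q6 1.77
dp [0. 0. 0.] twist None
the job is handed in; nothing more can be done
None
```

I moved the orange-capped tube from the rack into the carriage well and let go of it there. I then gripped the black handle, slid the carriage into the notch, and handed in at 18.5 s still gripping it.

**Tube seating:** I felt 6.6 N from the well bottom before letting go, with the carriage about 129 mm short of the notch. A picture after release showed the tube upright and seated.

**Detent:** Resistance began at y≈0.152 and peaked near 13.6 N. It vanished at a crest near 0.159, then the carriage pulled ahead into the notch. It stayed at y≈0.164 (handle position) under pushes from −4.7 N to +3.4 N, so it is held both ways. The final force along the rail was about 0.6 N, and I did not run past the notch.

**Disagreements:** The handle position I expected at the notch was 0.166 from the pictures and 0.165 from the ridge and crest distances, against 0.164 where it holds. This 1–2 mm is within the camera calibration. The grip readings also came out about 1 mm under the stated sizes: 22.5–23 mm on the 24 mm cap and 19 mm on the 20 mm handle.

**Other objects:** The white and green tubes were in place just after the lift. I did not look again at them, the bottle or the screwdriver before handing in, but nothing I did went near them.

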